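Lever a stuck box lid open with a putty knife

ROBOT

A 6-joint arm with a two-finger parallel gripper is mounted at the origin on the work surface. World frame = base frame: x ahead of the robot, y to its left, z up, the work surface at z = 0. Lengths are in m, angles in rad, forces in N, time in s.
With the tool pointing down it reaches from about 0.35 to 0.975 m from the base axis. Payload 4.9 kg.
Tool frame: the origin (TCP) lies midway between the tips of the shut fingers; the grasp point (between the pads) lies 19 mm behind it; z points along the fingers, y is the line along which they close (so a half turn about z gives the same grasp; the last joint's range is limited). The gripper opens to 85 mm and grips with 20 to 120 N. Pads are 22 mm wide; open, the fingers measure 114 mm over their backs; the gripper's body (76 mm by 85 mm) begins 54 mm behind the grasp point. The pads swing forward as they close: fully open they stand 13 mm farther back than shut.
Start: joints at [-1.25, 0.053, 1.613, -0, 1.476, -0.119], TCP at [0.266, -0.566, 0.231] pointing down, gripper open.
Joint ranges: [-3.01, 3.01], [-1.01, 2.22], [0.06, 2.58], [-1.02, 4.17], [0.09, 2.62], [-3.14, 3.14]. Speed limits (rad/s): [2.57, 2.57, 3.14, 3.14, 3.14, 3.14].

INTERFACE

Orientations are given as a unit quaternion [w, x, y, z].
In Python, from plant import state, grab_frame, camera_info, job_done, spot_in, masks_of, pinpoint gives the robot as it stands.
- The arm moves only by the shell command python3 -m handwheel 'ROWS' [OPENING]. ROWS is JSON, a list that holds one entry, the list of rows, each a list of 6 numbers: the shift along the world's x, y, z in m, then the turn, a rotation vector about the world's x, y, z in degrees. In form: [[[tx, ty, tz, ax, ay, az], ...]]. A call has 1 to 20 rows; each row shifts and turns the commanded pose from where the row before left it; what a row does not reach is not made up. A row lasts 1/12 s, in which the tool goes at most 41.7 mm and 7.16 degrees, less where a joint would pass 70% of its speed; a pose out of reach is approached as far as the arm can. A call is refused whole if a number of a shift passes 0.0417 or a number of a turn 7.16, either way. A call with a gripper value outside its range is refused whole. OPENING is the opening, from 0 (shut) to 1 (fully open), set as the call begins (- or left out, the last holds). The fingers move at their own pace and stop on an object; the grip force is fixed at half the most. Time passes only in rows, so rows that do not move let the fingers close. It gives the time, the measured TCP pose, the force, the opening and the grip force at its end, in the units of the state.
- state(): the state, without advancing time (a new reading comes with each control period).
- grab_frame(name): name is "side" or "top" or "wrist"; returns (picture, depth): 400x640x3 uint8, blue, green, red; 400x640 float32, m along the optical axis (not along the pixel's ray), 0 where there is no reading.
- camera_info(name): a dict with "fx", "fy", "cx", "cy" (pixels), "T" (4x4, takes a point from camera to world coordinates). Camera axes: x right, y up, looking along -z (the intrinsics and any distortion apply to the point x, -y, -z); pixel columns grow to the right and rows downward; lengths in m; the calibration is good to about 2 mm. A picture is of the moment at which its call begins: read the wrist's pose just before it. camera_info takes no time and is no camera call; for the wrist camera it gives the pose at the moment of the call.
- job_done(): hands the job in; it is judged then, once.
Trained networks look in the newest picture that a camera, given by its name, has taken for a name from the list of things; names that differ only in an ending like _2 or _b are one class to them, and where a whole thing is asked for, a point or a joint stands for the part that bears it (a point fixed in the world has none). Each returns a list of dicts, best first, with "conf" (0 to 1); they miss things now and then, are a little off and sometimes report something else, mostly with a low value. They report only what shows in the picture. A call takes as long as a camera call. They do not tell look-alikes from the thing itself.
- spot_in(camera, thing): "box" ([left, top, width, height] in pixels, round what is visible of it).
- masks_of(camera, thing): "region" (400x640 bool, what is visible of it) and "box" ([left, top, width, height] in pixels, round what is visible of it).
- pinpoint(camera, thing): "position" ([column, row] in pixels: a listed point, or the origin of a listed thing).
The state is a dict: "time": time; "joint_pos": joint angles; "joint_vel": joint speeds; "joint_efforts": joint torques, N m; "tool_pos": TCP position; "tool_rot": TCP orientation; "contact_force": force on the tool from outside, world axes, zero at the start; "ft_torque": the same for the moment, N m; "gripper_width": opening from 0.0 (shut) to 1.0 (fully open); "grasp_force": force on a finger pad.
Only numpy, scipy, OpenCV 4.12 (cv2) and the standard library are available. Lean on these libraries where they do the work, as an engineer would, in place of code of your own. Each camera call takes 0.05 s, during which the arm holds its last target. There are 200 camera calls.

TASK

The freshly varnished lid of the slant-top box has stuck shut. Take the wide-bladed putty knife, slip its blade into the notch under the lid's front edge, rest it on the edge of the notch and press the handle down so that the blade levers the lid up over that edge; then swing the lid back until it stands upright. Lay the knife flat on the bench again, without dropping it, and leave the chisel, mallet and glue bottle where they are.

Things in the scene. Friction and masses are not known exactly. Their poses are not given: they have to be found in the camera images.
- box: Dark-wood slant-top box, 150 mm deep (x), 200 wide (y), in a plywood board (200 x 262 x 18 mm, cleats to 40 mm high) screwed to the bench: it does not move. Origin: at bench height under the box's middle. x points from its low front (face at x = -75 mm) to its hinged back, z up; yaw varies. Lid slopes 25 degrees; its underside is 130 mm above the bench at the front face, 200 mm at the back.
- box_front: The box's front board, 16 mm thick; origin and axes as the box. A notch in the middle of its top edge, 90 mm wide, goes right through to the hollow inside and leaves a slot 8 mm high (square to the lid) between notch floor and lid. Floor and lid are parallel, rising towards the back at 25 degrees. Behind the board the box is empty for over 50 mm below the lid.
- notch (a point): Middle of the outer edge of the notch's floor, on the front face of the box, 121.2 mm above the bench: the edge on which the blade is levered. Axes as the box.
- lid (a joint): Angle of the lid in rad: 0 shut, growing as its front edge rises; 0.44 level, 2.01 upright, 2.3 at its stop. Stiff hinges: it stays where it is left; about 3 N at the front edge raises it. The lid is 200 mm wide, 165 mm from hinge to front edge, 10 mm thick, about 0.22 kg, flush with the box all round, without knob or lip.
- lid_hinge (a point): Middle of the hinge line, at the lid's underside on the back of the box, 200 mm above the bench.
- lid_front (a point): Middle of the lower front edge of the lid (165 mm from the hinge line).
- knife: Putty knife, steel blade, black flat-sided handle, 168 mm long, 0.15 kg, lying loose and flat on the bench. Origin: underside of the handle's middle; x points to the blade, z up. Handle 86 mm long, 28 wide (y), 24 thick (z), 6 mm steel cap behind. Blade 76 mm long, 50 wide over its last 43 mm, 2.5 thick, level with the handle's half thickness (12 mm above the bench).
- knife_tip (a point): Middle of the blade's front edge, 119 mm ahead of the knife's origin, 12 mm above its underside; axes as the knife.
- knife_grip (a point): A good place to grip the handle across its 28 mm width: 25 mm ahead of the knife's origin, 94 mm behind the tip, at half thickness.
- chisel: Bystander: chisel with a black and orange handle and a 25 mm wide blade, 250 mm long, lying on the bench.
- mallet: Bystander: small mallet with a brass head (52 mm across, 60 mm high) standing on the bench, its turned wooden handle level.
- glue: Bystander: glue bottle, 62 mm across, 175 mm high, standing on the bench.
- lid_panel: The lid itself. Origin in the middle of the hinge line, at the lid's underside; x lies in the lid, from front edge to hinges (the front edge is at x = -165 mm), y along the hinge line, z square to the lid, out of its outer face.
Mind the look-alikes: they are no part of the job. Leave any green or pink look-alike of the knife alone.

How it is judged:
On the way:
1. the knife levers the lid up: its blade bears on the box's front board and lifts the lid at the same time, with the lid raised more than 0.015 rad (about 2.5 mm at its front edge) (contact force between knife and lid_panel above 0.3 N and contact force between knife and box_front above 0.3 N and value of joint lid above 0.015 rad), for 0.1 s.
At the end, for the whole second after the job is handed in: The lid stands open at 1.75 rad or more (upright is 2.01) and at rest; the knife lies flat on the bench (handle and blade level within 0.12 rad), at rest (value of joint lid above 1.75 rad and velocity of joint lid between -0.05 and 0.05 rad/s and height (world z) of knife below 0.03 m and height (world z) of knife_tip below 0.022 m and angle between knife's own x axis and vertical between 1.45 and 1.69 rad and angle between knife's own y axis and vertical between 1.45 and 1.69 rad and linear speed of knife below 0.02 m/s); the robot touches nothing.
It fails at once if the knife is dropped: it falls free more than about 45 mm above the bench (height (world z) of knife above 0.045 m and linear speed of knife above 0.4 m/s and contact force between the fingers and knife below 0.05 N).
It fails at once if the chisel is moved by more than 30 mm (distance of chisel from where it was at the start of the episode above 0.03 m).
It fails at once if the mallet is moved by more than 30 mm (distance of mallet from where it was at the start of the episode above 0.03 m).
It fails at once if the glue bottle is moved by more than 30 mm (distance of glue from where it was at the start of the episode above 0.03 m).
It also fails if it takes over 72 s, if anything falls off the work surface, if the arm or the gripper's body presses on something with over 40 N, if the wrist force passes 120 N, or if a joint passes its speed limit or range.

## Working session

There is one attempt and no reset: what is moved stays moved. The work goes in short steps, Python scripts to look and compute and a shell command to move; the robot and the scene stay as the last step left them, time stands still between calls to the robot, and variables do not carry over. Pictures are saved under pics/ and viewed, at most 10 in all, crops included, and the job is handed in when it is done.

```bash
mkdir -p pics; cat > h.py <<'E'
import numpy as np, cv2
from plant import *
def ray(ci,px):
    T=np.array(ci["T"]); d=np.array([(px[0]-ci["cx"])/ci["fx"],-(px[1]-ci["cy"])/ci["fy"],-1.0])
    return T[:3,3],T[:3,:3]@d
def onz(ci,px,z):
    o,d=ray(ci,px); return o+d*(z-o[2])/d[2]
def cloud(ci,dep):
    v,u=np.nonzero(dep>0); z=dep[v,u]; T=np.array(ci["T"])
    p=np.stack([(u-ci["cx"])/ci["fx"]*z,-(v-ci["cy"])/ci["fy"]*z,-z],1)
    out=np.full(dep.shape+(3,),np.nan); out[v,u]=p@T[:3,:3].T+T[:3,3]; return out
E
python3 - <<'E'
from h import *
ims=[]
for n in ["top","side"]:
    im,d=grab_frame(n); ci=camera_info(n); print(n,{k:np.round(v,3).tolist() for k,v in ci.items()})
    cv2.imwrite(f"pics/{n}0.png",im); C=cloud(ci,d); np.save(f"{n}.npy",C)
    for t in ["knife","knife_tip","knife_grip","box","notch","lid_hinge","lid_front","chisel","mallet","glue"]:
        for r in pinpoint(n,t)[:3]:
            p=r["position"]; c,w=int(round(p[0])),int(round(p[1]))
            q=C[w,c] if 0<=w<400 and 0<=c<640 else None
            print(n,t,round(r["conf"],2),np.round(p,1),np.round(q,3))
E
```

```text
top {'fx': 422.12, 'fy': 422.12, 'cx': 317.455, 'cy': 204.682, 'T': [[0.023, 0.999, -0.037, 0.417], [-1.0, 0.023, -0.005, -0.128], [-0.004, 0.037, 0.999, 1.465], [0.0, 0.0, 0.0, 1.0]]}
top knife 0.94 [367.8 289.8] [ 0.185 -0.298  0.026]
top knife 0.93 [456.8 205.8] [ 0.477 -0.595  0.029]
top knife 0.88 [358.  137.7] [ 0.703 -0.254  0.024]
top knife_tip 0.93 [302.  163.2] [ 0.616 -0.063 -0.001]
top knife_tip 0.86 [356.9 171.7] [ 0.586 -0.254  0.016]
top knife_tip 0.73 [359.2 256.4] [ 0.297 -0.268 -0.003]
top knife_grip 0.92 [365.5 283.1] [ 0.208 -0.291  0.023]
top knife_grip 0.76 [317.6 192.9] [ 0.511 -0.121  0.012]
top knife_grip 0.7 [354.  149.2] [ 0.664 -0.241  0.025]
top box 0.89 [225.8 171.7] [0.561 0.167 0.152]
top box 0.28 [322.2 193. ] [ 0.51  -0.135  0.03 ]
top notch 0.92 [238.8 172.4] [0.566 0.133 0.12 ]
top lid_hinge 0.89 [186.8 158.8] [0.592 0.274 0.205]
top lid_hinge 0.66 [238.9 175.5] [0.555 0.136 0.101]
top lid_front 0.68 [242.3 174.9] [0.563 0.135 0.056]
top chisel 0.95 [387.1 233.6] [ 0.376 -0.359  0.028]
top mallet 0.85 [318.7 123.5] [ 0.739 -0.12   0.063]
top mallet
[... 649 characters left out ...]
7  0.025]
side knife_grip 0.82 [372.4 233.5] [ 0.66  -0.257  0.026]
side knife_grip 0.79 [255.6 286.2] [ 0.214 -0.305  0.024]
side box 0.94 [301.3 171.4] [0.55  0.139 0.058]
side box 0.2 [304.8 170.8] [0.565 0.134 0.057]
side box 0.19 [320.4 223.3] [ 0.315 -0.591  0.531]
side notch 0.59 [302.  157.5] [0.557 0.142 0.119]
side lid_hinge 0.89 [294.9 121.7] [0.581 0.268 0.205]
side lid_hinge 0.44 [334.  207.1] [ 0.607 -0.052  0.001]
side lid_front 0.83 [302.9 155.3] [0.558 0.132 0.14 ]
side lid_front 0.47 [302.4 156.9] [0.555 0.134 0.13 ]
side chisel 0.55 [313.1 287. ] [ 0.377 -0.386  0.029]
side mallet 0.97 [380.  207.2] [ 0.757 -0.141  0.02 ]
side glue 0.85 [388.8 278.8] [ 0.615 -0.452  0.023]
```

View pics/top0.png

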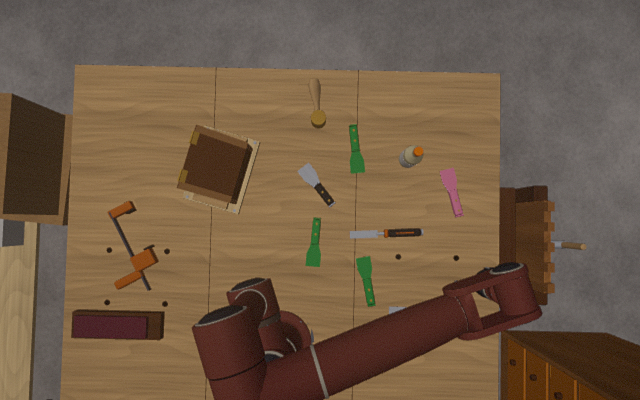

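View pics/side0.png

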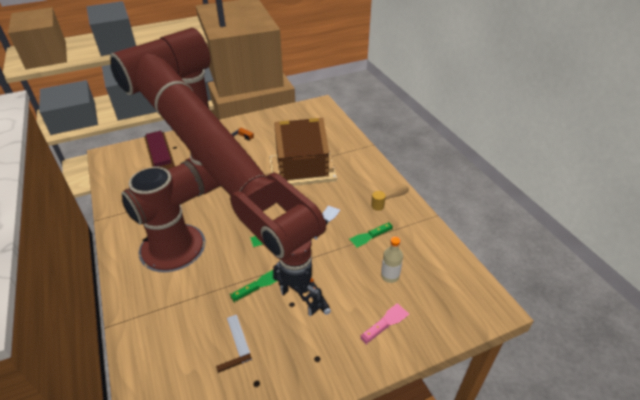

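The candidates for the knife in the top picture are the black-handled one at (317,185), green ones at (316,240), (366,280) and (356,150), and a pink one at (452,190). The black handle and steel blade at (317,185) fit the description. The mallet is at (318,110), the glue at (411,156), the chisel at (385,233) and the box at (218,168), with its low front facing right.

```bash
python3 - <<'E'
from h import *
im=cv2.imread("pics/top0.png"); cv2.imwrite("pics/crop.png",cv2.resize(im[110:230,165:345],None,fx=4,fy=4,interpolation=cv2.INTER_CUBIC))
C=np.load("top.npy"); ci=camera_info("top")
# knife handle: dark pixels high
g=im.max(2); sub=np.zeros(g.shape,bool); sub[160:212,295:340]=1
h=sub&(g<60); v,u=np.nonzero(h); P=np.array([onz(ci,(a,b),.024) for a,b in zip(u,v)])[:,:2]
m=P.mean(0); w,V=np.linalg.eigh(np.cov(P.T)); t=P@V[:,1]; print("handle",m,V[:,1],t.max()-t.min(),len(P),np.nanmedian(C[h][:,2]))
hsv=cv2.cvtColor(im,cv2.COLOR_BGR2HSV); b=sub&(hsv[...,1]<60)&(g>100); v,u=np.nonzero(b); Q=np.array([onz(ci,(a,c),.013) for a,c in zip(u,v)])[:,:2]
print("blade",Q.mean(0),len(Q)); d=Q.mean(0)-m; d/=np.linalg.norm(d); print("dir",d,np.degrees(np.arctan2(d[1],d[0])))
s=Q@d; print("tip along",s.max()-m@d, "back", (P@d).min()-m@d)
# lid plane
r=[x for x in masks_of("top","lid_panel")]
M=r[0]["region"]; print("lid",r[0]["conf"],r[0]["box"],M.sum())
L=C[M]; L=L[np.isfinite(L[:,0])&(L[:,2]>.13)&(L[:,2]<.23)]
A=np.c_[L[:,:2],np.ones(len(L))]
for _ in range(5):
    k,*_r=np.linalg.lstsq(A,L[:,2],rcond=None); e=A@k-L[:,2]; ok=abs(e)<.004; A=A[ok];L=L[ok]
gr=k[:2]; print("slope deg",np.degrees(np.arctan(np.hypot(*gr))),"yaw",np.degrees(np.arctan2(gr[1],gr[0])),len(L))
rc=cv2.minAreaRect(L[:,:2].astype(np.float32)); print(rc,cv2.boxPoints(rc)); print("c z",k@[*rc[0],1])
E
```

```text
handle [ 0.50915907 -0.13957515] [-0.76969046 -0.63841726] 0.0801804806948182 142 0.024466250239066567
blade [ 0.57039903 -0.09051903] 305
dir [0.78046985 0.62519342] 38.69638572625665
tip along 0.11867586500672322 back -0.04106047841683963
lid 0.56 [176.6, 123.2, 74.2, 79.9] 3496
slope deg 24.924826173616484 yaw 75.14998619220744 2814
((0.5823925137519836, 0.2025051712989807), (0.15125620365142822, 0.20002655684947968), 74.99211120605469) [[0.4662066  0.15535536]
 [0.6594103  0.10355809]
 [0.6985784  0.24965498]
 [0.5053747  0.30145225]]
c z 0.17559076751648486
```

View pics/crop.png

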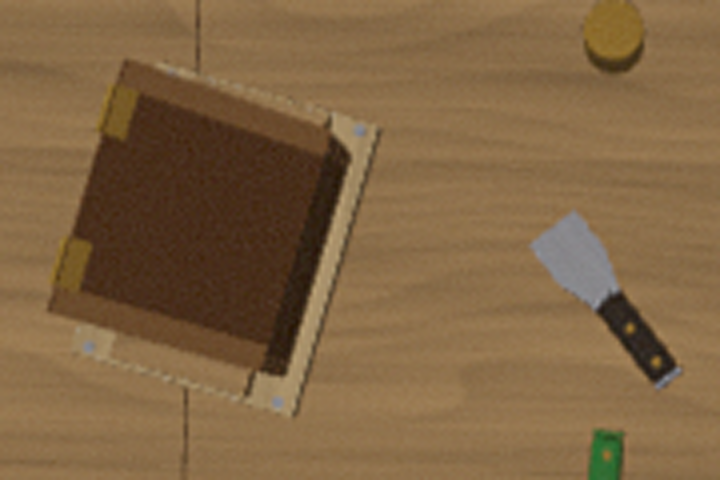

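The crop confirms it: black handle and steel blade at crop (600,300). The box's brass hinges are on the far left, and its front faces the knife. Next I'll work out the approach shift.

```bash
cat >> h.py <<'E'
from scipy.spatial.transform import Rotation as R
YB=np.radians(75.1); XB=np.array([np.cos(YB),np.sin(YB),0]); YBv=np.array([-np.sin(YB),np.cos(YB),0]); ZB=np.array([0,0,1.])
NOTCH=np.array([.5642,.1341,.1212])
def toolR():
    q=state()["tool_rot"]; return R.from_quat([q[1],q[2],q[3],q[0]])
def knifeframe(yaw,pitch):
    x=np.array([np.cos(yaw)*np.cos(pitch),np.sin(yaw)*np.cos(pitch),np.sin(pitch)]); y=np.array([-np.sin(yaw),np.cos(yaw),0]); return x,y,np.cross(x,y)
def diff(pos,yaw,pitch):
    s=state(); x,y,z=knifeframe(yaw,pitch); best=None
    for sg in (1,-1):
        M=np.stack([np.cross(sg*y,-z),sg*y,-z],1); rv=(R.from_matrix(M)*toolR().inv()).as_rotvec(degrees=True)
        if best is None or np.linalg.norm(rv)<np.linalg.norm(best): best=rv
    print("shift mm",np.round((np.array(pos)-s["tool_pos"])*1000,1),"turn",np.round(best,2),"n",np.linalg.norm(best).round(1),"j",np.round(s["joint_pos"],2),"F",np.round(s["contact_force"],1))
E
python3 -c "
from h import *
print(toolR().as_matrix().round(3),state()['contact_force'])
diff([.5285,-.124,.10],np.radians(38.9),0)"
```

```text
[[ 0.905  0.426  0.   ]
 [ 0.426 -0.905 -0.   ]
 [-0.     0.    -1.   ]] [ 0.17766116 -0.34515759  0.11884222]
shift mm [ 262.4  441.5 -131.3] turn [ 0.   0.  13.7] n 13.7 j [-1.25  0.05  1.61  0.    1.48 -0.12] F [ 0.2 -0.3  0.1]
```

```bash
python3 -m handwheel '[[[0.0187,0.0315,-0.0094,0,0,0.98],[0.0187,0.0315,-0.0094,0,0,0.98],[0.0187,0.0315,-0.0094,0,0,0.98],[0.0187,0.0315,-0.0094,0,0,0.98],[0.0187,0.0315,-0.0094,0,0,0.98],[0.0187,0.0315,-0.0094,0,0,0.98],[0.0187,0.0315,-0.0094,0,0,0.98],[0.0187,0.0315,-0.0094,0,0,0.98],[0.0187,0.0315,-0.0094,0,0,0.98],[0.0187,0.0315,-0.0094,0,0,0.98],[0.0187,0.0315,-0.0094,0,0,0.98],[0.0187,0.0315,-0.0094,0,0,0.98],[0.0187,0.0315,-0.0094,0,0,0.98],[0.0187,0.0315,-0.0094,0,0,0.98],[0,0,0,0,0,0],[0,0,0,0,0,0]]]' 0.6
python3 - <<'E'
from h import *
im,d=grab_frame("wrist"); ci=camera_info("wrist"); cv2.imwrite("pics/w1.png",im)
for t in ["knife_tip","knife_grip","knife"]:
    for r in pinpoint("wrist",t)[:2]: print(t,round(r["conf"],2),np.round(r["position"]),onz(ci,r["position"],.012 if t!="knife" else 0).round(4))
diff([.5285,-.124,.0],np.radians(38.9),0)
# handle/blade from colour
g=im.max(2); C=cloud(ci,d); hh=(g<70)&(C[...,2]<.035)&(C[...,2]>.012); h=np.zeros_like(hh)
n,l,st,ce=cv2.connectedComponentsWithStats(hh.astype(np.uint8)); k=1+st[1:,4].argmax(); v,u=np.nonzero(l==k)
P=np.array([onz(ci,(a,b),.024) for a,b in zip(u,v)])[:,:2]; m=P.mean(0); w,V=np.linalg.eigh(np.cov(P.T)); print(st[k],"handle",m,np.degrees(np.arctan2(*V[::-1,1])), np.ptp(P@V[:,1]),np.ptp(P@V[:,0]))
E
```

```text
time: 2.48
tool_pos: [0.528, -0.1228, 0.099]
tool_rot: [-0.0, 0.942, 0.335, -0.001]
contact_force: [-0.9, 0.2, 0.9]
gripper_width: 0.6
grasp_force: 0.0
knife_tip 0.72 [483. 245.] [ 0.5838 -0.2559  0.012 ]
knife_tip 0.69 [323.  75.] [ 0.6028 -0.0653  0.012 ]
knife_grip 0.8 [193. 331.] [ 0.355  -0.1117  0.012 ]
knife_grip 0.63 [568. 148.] [ 0.6808 -0.2454  0.012 ]
knife 0.75 [321. 223.] [ 0.5095 -0.1391  0.    ]
shift mm [   0.7    1.7 -100.3] turn [0.03 0.05 0.08] n 0.1 j [-0.37 -0.03  1.92 -0.    1.25  0.52] F [ 0.1  0.1 -0.5]
[ 306  183   35   95 2951] handle [ 0.51328436 -0.13774435] -141.2524115511972 0.08022782971482506 0.02653681294261856
```

View pics/w1.png

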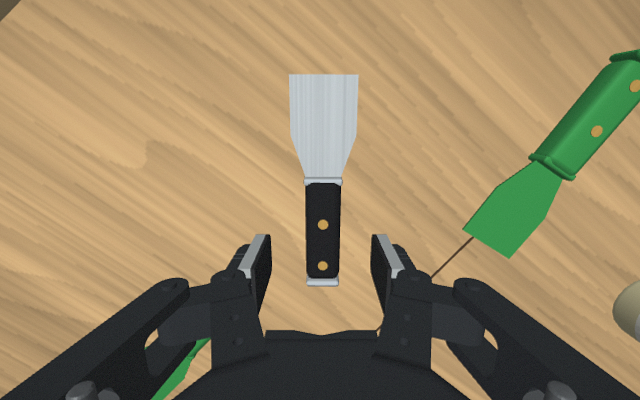

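The wrist view shows the black knife upright and centred between the fingers, with its tip at (323,75). Its yaw is right, so I'll go down and grip.

```bash
python3 -m handwheel '[[[0.001,-0.0014,-0.03,0,0,0],[0,0,-0.03,0,0,0],[0,0,-0.025,0,0,0],[0,0,-0.01,0,0,0],[0,0,-0.003,0,0,0],[0,0,0,0,0,0],[0,0,0,0,0,0]]]' 0.5; python3 -m handwheel '[[[0,0,0,0,0,0],[0,0,0,0,0,0],[0,0,0,0,0,0],[0,0,0,0,0,0],[0,0,0,0,0,0],[0,0,0,0,0,0],[0,0,0,0,0,0],[0,0,0,0,0,0]]]' 0; 
```

```text
time: 3.27
tool_pos: [0.53, -0.1268, 0.0034]
tool_rot: [0.001, 0.943, 0.333, 0.001]
contact_force: [1.1, 0.2, 0.1]
gripper_width: 0.498
grasp_force: 0.0
time: 3.93
tool_pos: [0.5308, -0.1267, 0.0041]
tool_rot: [0.001, 0.943, 0.333, 0.002]
contact_force: [0.2, -1.1, 6.6]
gripper_width: 0.314
grasp_force: 60.6
```

```bash
python3 -m handwheel '[[[0,0,0.015,0,0,0],[0,0,0.025,0,0,0],[0,0,0.03,0,0,0],[0,0,0.03,0,0,0],[0,0,0,0,0,0],[0,0,0,0,0,0]]]' ; cat >> h.py <<'E'
A=.0946;Bz=.008;LAT=0
def tgt(ins,pitch,up=.004,yaw=YB,lat=0):
    # tip at ins (m) beyond the notch edge along blade of given pitch; up = height of blade mid-plane over edge (square to blade)
    x,y,z=knifeframe(yaw,pitch); tip=NOTCH+ins*x+up*z+lat*y
    return tip-A*x-Bz*z-LAT*y
E
python3 - <<'E'
from h import *
im,d=grab_frame("wrist"); ci=camera_info("wrist"); s=state(); cv2.imwrite("pics/w2.png",im); C=cloud(ci,d)
M=toolR(); L=(C.reshape(-1,3)-s["tool_pos"])@M.as_matrix(); L=L.reshape(C.shape)
# blade points in tool frame (tool x = fwd)
b=(L[...,2]<0.03)&(L[...,2]>-.03)&(L[...,0]>.03)&(L[...,0]<.14)&(abs(L[...,1])<.05)
Q=L[b]; print(len(Q)); 
for a in np.arange(.04,.105,.01):
    q=Q[abs(Q[:,0]-a)<.005]; 
    if len(q): print(a,len(q),q[:,1].min().round(4),q[:,1].max().round(4),np.median(q[:,2]).round(4))
print("tip x",np.percentile(Q[:,0],[95,99,100])); print(M.as_matrix().round(3))
diff(tgt(-.035,np.radians(25)),YB,np.radians(25))
E
```

```text
time: 4.43
tool_pos: [0.5305, -0.1264, 0.1044]
tool_rot: [0.002, 0.943, 0.333, 0.002]
contact_force: [-0.7, 0.6, -2.0]
gripper_width: 0.316
grasp_force: 59.8
16691
0.04 1891 -0.0219 0.0225 -0.0088
0.05 2321 -0.0249 0.0254 -0.0088
0.060000000000000005 2589 -0.0248 0.0254 -0.0088
0.07 2755 -0.025 0.0257 -0.0088
0.08000000000000002 2937 -0.0246 0.0256 -0.0087
0.09000000000000001 3154 -0.0245 0.0257 -0.0088
0.1 256 -0.0243 0.0255 -0.0086
tip x [0.09319584 0.09524856 0.09612808]
[[ 0.778  0.628  0.001]
 [ 0.628 -0.778 -0.   ]
 [ 0.001  0.001 -1.   ]]
shift mm [  5.4 148.1 -39.3] turn [ 21.32 -13.78  35.6 ] n 43.7 j [-0.37 -0.02  1.92  0.    1.25  0.52] F [-0.  -0.2 -2.1]
```

```bash
sed -i 's/^A=.*/A=.0955;Bz=.0075;LAT=0/' h.py; python3 -m handwheel '[[[0.0007,0.015,0,3.05,-1.97,5.09],[0.0007,0.015,0,3.05,-1.97,5.09],[0.0007,0.015,0,3.05,-1.97,5.09],[0.0007,0.015,0,3.05,-1.97,5.09],[0.0007,0.015,-0.005,3.05,-1.97,5.09],[0.0007,0.015,-0.005,3.05,-1.97,5.09],[0.0007,0.015,-0.005,3.05,-1.97,5.09],[0,0.01,-0.005,0,0,0],[0,0.01,-0.005,0,0,0],[0,0,0,0,0,0],[0,0,0,0,0,0]]]'
python3 - <<'E'
from h import *
diff(tgt(-.03,np.radians(25)),YB,np.radians(25))
im,d=grab_frame("wrist"); ci=camera_info("wrist"); cv2.imwrite("pics/w3.png",im); C=cloud(ci,d); np.save("w3.npy",C)
for t in ["notch","lid_front","knife_tip"]:
    for r in pinpoint("wrist",t)[:2]:
        p=np.round(r["position"]).astype(int); print(t,r["conf"],p,C[np.clip(p[1],0,399),np.clip(p[0],0,639)])
E
```

```text
time: 5.4
tool_pos: [0.5331, -0.0001, 0.0759]
tool_rot: [-0.133, 0.774, 0.595, 0.17]
contact_force: [0.1, -1.2, -1.5]
gripper_width: 0.309
grasp_force: 59.7
shift mm [  2.3  25.7 -10.9] turn [ 0.02 -0.16 -0.06] n 0.2 j [-0.37 -0.02  2.01  0.46  1.24 -0.28] F [ 0.1 -1.2 -1.5]
knife_tip 0.64 [323  47] [0.55608587 0.07885804 0.12430409]
```

View pics/w3.png

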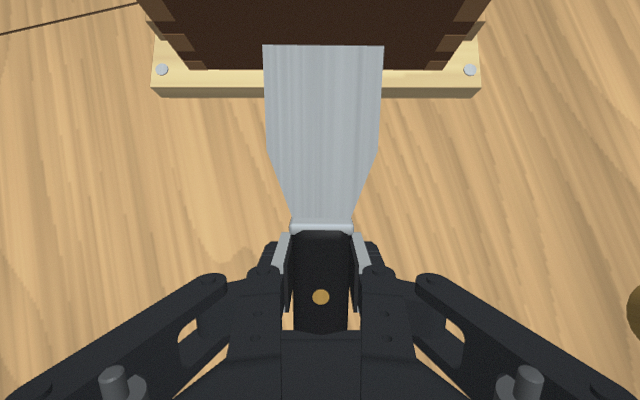

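```bash
python3 - <<'E'
from h import *
C=np.load("w3.npy"); P=C.reshape(-1,3)-NOTCH; X=P@XB; Y=P@YBv; Z=P[:,2]+NOTCH[2]
f=(Z>.05)&(Z<.115)&(abs(X)<.02)&(abs(Y)<.09); k=np.linalg.lstsq(np.c_[Y[f],np.ones(f.sum())],X[f],rcond=None)[0]
print(f.sum(),"face x at notch",k[1],"yaw err deg",np.degrees(k[0]),np.std(X[f]),Z[f].max())
g=(Z>.05)&(abs(X)<.02); print("Y range",[ (z,Y[g&(abs(Z-z)<.003)].min().round(4),Y[g&(abs(Z-z)<.003)].max().round(4)) for z in (.06,.07,.08,.1) if (g&(abs(Z-z)<.003)).any()])
diff(tgt(-.01,np.radians(25)),YB,np.radians(25))
E
```

```text
12664 face x at notch 0.0006800841385777072 yaw err deg 0.19011499047685498 0.0005085143893257151 0.08889061334815893
Y range [(0.06, np.float64(-0.1015), np.float64(0.0995)), (0.07, np.float64(-0.1011), np.float64(0.0999)), (0.08, np.float64(-0.1015), np.float64(0.0998))]
shift mm [ 5.7 44.4 -4. ] turn [ 0.04  0.02 -0.02] n 0.1 j [-0.37 -0.02  2.    0.46  1.24 -0.28] F [-0.4  0.9 -1.5]
```

```bash
python3 -m handwheel '[[[0.002,0.015,-0.002,0,0,0],[0.002,0.015,-0.001,0,0,0],[0.0017,0.0144,-0.001,0,0,0],[0,0,0,0,0,0],[0,0,0,0,0,0],[0,0,0,0,0,0]]]'
python3 - <<'E'
from h import *
diff(tgt(-.01,np.radians(25)),YB,np.radians(25))
im,d=grab_frame("side");cv2.imwrite("pics/s2.png",cv2.resize(im[110:210,240:380],None,fx=5,fy=5,interpolation=cv2.INTER_CUBIC))
E
```

```text
time: 6.1
tool_pos: [0.5398, 0.0429, 0.0731]
tool_rot: [-0.132, 0.774, 0.595, 0.171]
contact_force: [-0.1, -0.9, -1.3]
gripper_width: 0.312
grasp_force: 59.7
shift mm [0.2 0.2 0.3] turn [ 0.03 -0.   -0.03] n 0.0 j [-0.28 -0.02  2.01  0.47  1.2  -0.21] F [-0.1 -0.9 -1.3]
```

View pics/s2.png

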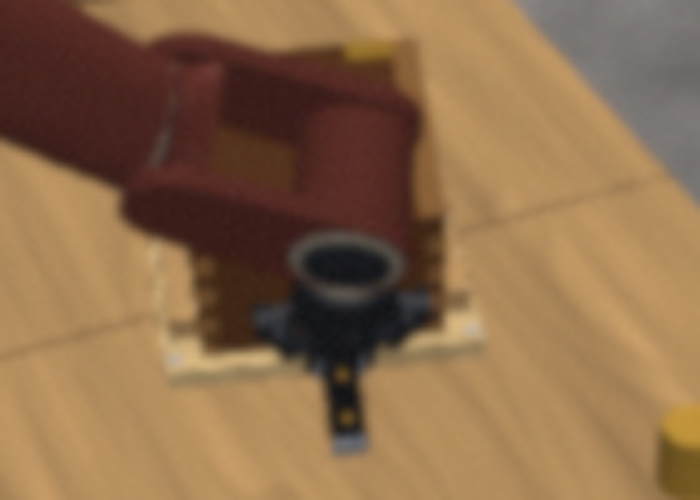

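The picture shows the wrist hiding the slot, with the knife aligned on the middle of the box front at crop (340,370). I'll insert it while watching the force.

```bash
python3 -m handwheel '[[[0.0012,0.0044,0.0021,0,0,0],[0.0012,0.0044,0.0021,0,0,0],[0.0012,0.0044,0.0021,0,0,0],[0.0012,0.0044,0.0021,0,0,0],[0,0,0,0,0,0],[0,0,0,0,0,0]]]'; python3 -c "
from h import *
diff(tgt(.01,np.radians(25)),YB,np.radians(25))"
```

```text
time: 6.65
tool_pos: [0.5445, 0.0614, 0.0814]
tool_rot: [-0.132, 0.774, 0.596, 0.171]
contact_force: [0.2, 0.3, -1.7]
gripper_width: 0.311
grasp_force: 59.7
shift mm [ 0.2 -0.8  0.5] turn [ 0.   -0.02 -0.09] n 0.1 j [-0.25 -0.02  2.    0.47  1.2  -0.17] F [ 0.2  0.3 -1.7]
```

```bash
python3 -m handwheel '[[[0.0013,0.0049,0.0024,0,0,0],[0.0013,0.0049,0.0024,0,0,0],[0.0013,0.0049,0.0024,0,0,0],[0.0013,0.0049,0.0024,0,0,0],[0.0013,0.0049,0.0024,0,0,0],[0,0,0,0,0,0],[0,0,0,0,0,0]]]'; python3 - <<'E'
from h import *
diff(tgt(.038,np.radians(25)),YB,np.radians(25))
for a in (30,35,40,45,50,55):
    print(a); diff(tgt(.038,np.radians(a),up=.00125),YB,np.radians(a))
E
```

```text
time: 7.23
tool_pos: [0.5509, 0.0859, 0.0933]
tool_rot: [-0.132, 0.774, 0.596, 0.171]
contact_force: [-0.4, 0.6, -1.4]
gripper_width: 0.315
grasp_force: 59.7
shift mm [ 0.3 -0.8  0.4] turn [ 0.   -0.02 -0.09] n 0.1 j [-0.2  -0.03  1.99  0.47  1.2  -0.11] F [-0.4  0.6 -1.4]
30
shift mm [ 1.3  3.1 -6.3] turn [ 4.84 -1.3  -0.09] n 5.0 j [-0.2  -0.03  1.99  0.47  1.2  -0.11] F [-0.4  0.6 -1.4]
35
shift mm [  2.1   6.1 -10.2] turn [ 9.67 -2.58 -0.09] n 10.0 j [-0.2  -0.03  1.99  0.47  1.2  -0.11] F [-0.4  0.6 -1.4]
40
shift mm [  3.    9.5 -13.9] turn [14.5  -3.87 -0.09] n 15.0 j [-0.2  -0.03  1.99  0.47  1.2  -0.11] F [-0.4  0.6 -1.4]
45
shift mm [  4.   13.2 -17.2] turn [19.33 -5.15 -0.09] n 20.0 j [-0.2  -0.03  1.99  0.47  1.2  -0.11] F [-0.4  0.6 -1.4]
50
shift mm [  5.   17.1 -20.2] turn [24.17 -6.43 -0.09] n 25.0 j [-0.2  -0.03  1.99  0.47  1.2  -0.11] F [-0.4  0.6 -1.4]
55
shift mm [  6.1  21.3 -22.8] turn [29.   -7.71 -0.09] n 30.0 j [-0.2  -0.03  1.99  0.47  1.2  -0.11] F [-0.4  0.6 -1.4]
```

```bash
python3 -m handwheel '[[[0.0005,0.0013,-0.0028,2.42,-0.65,0],[0.0005,0.0013,-0.0028,2.42,-0.65,0],[0.0005,0.0015,-0.0028,2.42,-0.65,0],[0.0005,0.0015,-0.0028,2.42,-0.65,0],[0,0,0,0,0,0],[0,0,0,0,0,0]]]'; python3 -c "
from h import *
print(state()['ft_torque']);diff(tgt(.038,np.radians(35),.00125),YB,np.radians(35))"
```

```text
time: 7.73
tool_pos: [0.5526, 0.0906, 0.0815]
tool_rot: [-0.183, 0.756, 0.581, 0.238]
contact_force: [0.8, 0.3, -2.2]
gripper_width: 0.31
grasp_force: 59.7
[-0.49155464  0.09763468  0.01108128]
shift mm [0.4 1.5 1.6] turn [ 0.04 -0.08 -0.01] n 0.1 j [-0.27  0.01  2.02  0.66  1.21 -0.28] F [ 0.8  0.3 -2.2]
```

```bash
python3 -m handwheel '[[[0.0005,0.0019,-0.0016,2.42,-0.65,0],[0.0005,0.0019,-0.0016,2.42,-0.65,0],[0.0005,0.0019,-0.0016,2.42,-0.65,0],[0.0005,0.0019,-0.0016,2.42,-0.65,0],[0,0,0,0,0,0],[0,0,0,0,0,0]]]'; python3 - <<'E'
from h import *
print(state()['ft_torque']);diff(tgt(.038,np.radians(45),.00125),YB,np.radians(45))
im,d=grab_frame("top");C=cloud(camera_info("top"),d);P=C.reshape(-1,3)-NOTCH;X=P@XB;Y=P@YBv;Z=P[:,2]+.1212
f=(X>.01)&(X<.135)&(abs(Y)<.085)&(Z>.12)&(Z<.28)
A_=np.c_[X[f],np.ones(f.sum())];k=np.linalg.lstsq(A_,Z[f],rcond=None)[0]; print(f.sum(),"slope",np.degrees(np.arctan(k[0])),"lid",np.radians(24.92)-np.arctan(k[0]),k,np.std(A_@k-Z[f]))
E
```

```text
time: 8.23
tool_pos: [0.5545, 0.0985, 0.075]
tool_rot: [-0.233, 0.732, 0.564, 0.302]
contact_force: [-0.4, -0.5, -2.7]
gripper_width: 0.315
grasp_force: 59.6
[-0.88038972  0.22283986  0.08157772]
shift mm [0.4 0.6 1.1] turn [ 0.09 -0.05 -0.07] n 0.1 j [-0.33  0.07  2.03  0.84  1.25 -0.43] F [-0.4 -0.5 -2.7]
2513 slope 22.344018400223415 lid 0.044959360386892244 [0.41102767 0.15068476] 0.0028222140701291754
```

```bash
python3 -m handwheel '[[[0.0004,0.001,-0.002,1.93,-0.52,0],[0.0004,0.0012,-0.002,1.93,-0.52,0],[0,0,-0.001,0,0,0],[0,0,0,0,0,0],[0,0,0,0,0,0]]]'; python3 - <<'E'
from h import *
print(state()['ft_torque']);diff(tgt(.038,np.radians(49),.00125),YB,np.radians(49))
im,d=grab_frame("top");C=cloud(camera_info("top"),d);P=C.reshape(-1,3)-NOTCH;X=P@XB;Y=P@YBv;Z=P[:,2]+.1212
f=(X>.01)&(X<.135)&(abs(Y)<.085)&(Z>.12)&(Z<.23)
A_=np.c_[X[f],np.ones(f.sum())]
for _ in range(4):
    k=np.linalg.lstsq(A_[:,:2],Z[f],rcond=None)[0]; 
    f2=abs(A_@k-Z[f])<.004; idx=np.nonzero(f)[0][f2]; f=np.zeros_like(f); f[idx]=1; A_=A_[f2]
print(f.sum(),"lid",np.radians(24.92)-np.arctan(k[0]),k)
E
```

```text
time: 8.7
tool_pos: [0.5562, 0.1008, 0.0712]
tool_rot: [-0.252, 0.721, 0.555, 0.329]
contact_force: [-0.8, 0.5, -0.8]
gripper_width: 0.312
grasp_force: 59.8
[-5.33160176e-01  1.56500813e-01 -3.48116724e-04]
shift mm [-0.5  1.4  2.5] turn [ 0.06  0.1  -0.06] n 0.1 j [-0.35  0.1   2.03  0.91  1.27 -0.5 ] F [-0.8  0.5 -0.8]
2112 lid 0.060092010404820484 [0.39344646 0.15307733]
```

```bash
python3 -m handwheel '[[[0,0,-0.002,0.97,-0.26,0],[0,0,-0.002,0,0,0],[0,0,0,0,0,0],[0,0,0,0,0,0],[0,0,0,0,0,0]]]'; python3 - <<'E'
from h import *
print(state()['ft_torque']);diff(tgt(.038,np.radians(50),.00125),YB,np.radians(50))
im,d=grab_frame("wrist");cv2.imwrite("pics/w4.png",im); s=state();C=cloud(camera_info("wrist"),d); L=(C-s["tool_pos"])@toolR().as_matrix()
q=L[(abs(L[...,1])<.008)&(L[...,2]<.03)&(L[...,2]>-.03)&(L[...,0]>.03)&(L[...,0]<.054)]; print(len(q),np.polyfit(q[:,0],q[:,2],1))
E
```

```text
time: 9.17
tool_pos: [0.5563, 0.1008, 0.0677]
tool_rot: [-0.258, 0.718, 0.553, 0.336]
contact_force: [-2.4, -3.0, 5.4]
gripper_width: 0.317
grasp_force: 60.7
[ 0.39437061 -0.03296117  0.29877986]
shift mm [-0.3  2.2  5.5] turn [-0.1   0.13 -0.05] n 0.2 j [-0.35  0.12  2.04  0.93  1.27 -0.52] F [-2.4 -3.   5.4]
1800 [-0.00792555 -0.00863619]
```

View pics/w4.png

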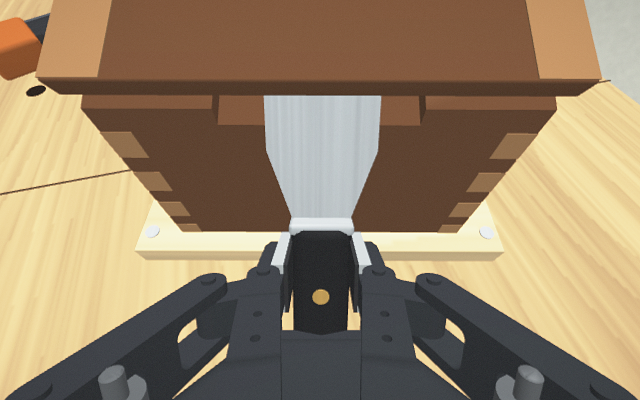

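The wrist view shows the blade under the raised lid and bearing on the notch floor, with Fz at +5.4 N, so the levering is done. Next the blade tip carries the lid round an arc about the hinge.

```bash
cat >> h.py <<'E'
def tip2d():
    s=state(); M=toolR().as_matrix(); kx=M[:,0]*np.sign(M[:,0]@XB); t=s["tool_pos"]+A*kx-Bz*M[:,2]-NOTCH
    a=t@XB-.150; b=t[2]+.1212-.200; return np.hypot(a,b), np.radians(25)+np.arctan2(b,-a)
E
python3 - <<'E'
from h import *
r,f=tip2d(); print("r",r,"phi",f)
F=np.r_[f,np.arange(np.ceil(f*12)/12,2.12,1/12)]; rr=np.interp(F,[f,.4,2.1],[r,.125,.118])
th=F-np.radians(25); X=-rr*np.cos(th); Z=rr*np.sin(th)
for i in range(1,len(F)): 
    dx,dz=X[i]-X[i-1],Z[i]-Z[i-1]; print(round(F[i],2),np.round([dx*XB[0]*1e3,dx*XB[1]*1e3,dz*1e3],1))
E
```

```text
r 0.13970185768524587 phi 0.03762514763427982
0.08 [-0.2 -0.6  6.6]
0.17 [-0.1 -0.3 11.8]
0.25 [ 0.2  0.8 11.5]
0.33 [ 0.5  1.7 11.2]
0.42 [ 0.5  2.  10.7]
0.5 [ 0.1  0.6 10.4]
0.58 [ 0.4  1.4 10.3]
0.67 [ 0.6  2.2 10.1]
0.75 [0.8 3.  9.8]
0.83 [1.  3.8 9.5]
0.92 [1.2 4.5 9.1]
1.0 [1.4 5.2 8.7]
1.08 [1.6 5.9 8.2]
1.17 [1.7 6.5 7.6]
1.25 [1.9 7.1 7. ]
1.33 [2.  7.6 6.4]
1.42 [2.1 8.1 5.7]
1.5 [2.3 8.5 5. ]
1.58 [2.3 8.8 4.2]
1.67 [2.4 9.1 3.4]
1.75 [2.5 9.3 2.6]
1.83 [2.5 9.5 1.8]
1.92 [2.5 9.5 1. ]
2.0 [2.5 9.6 0.1]
2.08 [ 2.5  9.5 -0.7]
```

```bash
python3 -m handwheel '[[[-0.0002,-0.0006,0.0066,0,0,0],[0,-0.0003,0.0118,0,0,0],[0.0002,0.0008,0.0115,0,0,0],[0.0005,0.0017,0.0112,0,0,0],[0.0005,0.002,0.0107,0,0,0],[0.0001,0.0006,0.0104,0,0,0],[0.0004,0.0014,0.0103,0,0,0],[0,0,0,0,0,0],[0,0,0,0,0,0]]]'; python3 - <<'E'
from h import *
print(tip2d(),np.round(state()["joint_pos"],2))
im,d=grab_frame("wrist"); s=state();C=cloud(camera_info("wrist"),d); L=(C-s["tool_pos"])@toolR().as_matrix()
q=L[(abs(L[...,1])<.008)&(L[...,2]<.03)&(L[...,2]>-.03)&(L[...,0]>.03)&(L[...,0]<.054)]; print(len(q),np.polyfit(q[:,0],q[:,2],1))
E
```

```text
time: 9.97
tool_pos: [0.558, 0.1069, 0.141]
tool_rot: [-0.257, 0.717, 0.553, 0.337]
contact_force: [0.2, 0.4, -2.0]
gripper_width: 0.308
grasp_force: 59.8
(np.float64(0.1239163024288742), np.float64(0.5915083371610366)) [-0.34 -0.01  2.02  0.9   1.35 -0.39]
1798 [ 0.00388377 -0.00865779]
```

```bash
python3 -m handwheel '[[[0.0006,0.0022,0.0101,0,0,0],[0.0008,0.003,0.0098,0,0,0],[0.001,0.0038,0.0095,0,0,0],[0.0012,0.0045,0.0091,0,0,0],[0.0014,0.0052,0.0087,0,0,0],[0.0016,0.0059,0.0082,0,0,0],[0.0017,0.0065,0.0076,0,0,0],[0.0019,0.0071,0.007,0,0,0],[0,0,0,0,0,0],[0,0,0,0,0,0]]]'; python3 - <<'E'
from h import *
print(tip2d(),np.round(state()["joint_pos"],2))
im,d=grab_frame("side");cv2.imwrite("pics/s3.png",cv2.resize(im[30:230,220:400],None,fx=3,fy=3))
E
```

```text
time: 10.85
tool_pos: [0.5678, 0.1458, 0.2104]
tool_rot: [-0.258, 0.717, 0.553, 0.336]
contact_force: [0.0, -0.2, -1.6]
gripper_width: 0.313
grasp_force: 59.7
(np.float64(0.12091941850971674), np.float64(1.257680535157995)) [-0.26 -0.1   1.97  0.9   1.38 -0.24]
```

View pics/s3.png

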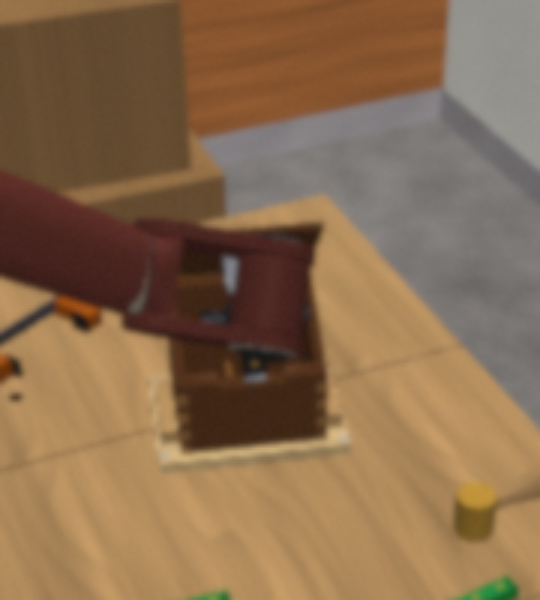

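The picture shows the lid up behind the blade and about two thirds open. I'll carry on past upright.

```bash
python3 -m handwheel '[[[0.002,0.0076,0.0064,0,0,0],[0.0021,0.0081,0.0057,0,0,0],[0.0023,0.0085,0.005,0,0,0],[0.0023,0.0088,0.0042,0,0,0],[0.0024,0.0091,0.0034,0,0,0],[0.0025,0.0093,0.0026,0,0,0],[0.0025,0.0095,0.0018,0,0,0],[0.0025,0.0095,0.001,0,0,0],[0.0025,0.0096,0,0,0,0],[0,0,0,0,0,0],[0,0,0,0,0,0]]]'; python3 - <<'E'
from h import *
print(tip2d(),np.round(state()["joint_pos"],2))
im,d=grab_frame("side");C=cloud(camera_info("side"),d);P=C.reshape(-1,3)-NOTCH;X=P@XB-.15;Y=P@YBv;Z=P[:,2]+.1212-.2
f=(abs(Y)<.11)&(Z>.03)&(Z<.17)&(X>-.03)&(X<.08); k=np.polyfit(Z[f],X[f],1); print(f.sum(),k,"lid~",np.radians(115)+np.arctan(k[0]),np.std(np.polyval(k,Z[f])-X[f]))
E
```

```text
time: 11.82
tool_pos: [0.588, 0.2257, 0.2387]
tool_rot: [-0.258, 0.718, 0.553, 0.335]
contact_force: [-1.0, -0.2, -1.3]
gripper_width: 0.311
grasp_force: 59.8
(np.float64(0.1166792297362199), np.float64(2.0093144372477947)) [-0.1  -0.09  1.91  0.91  1.29 -0.1 ]
655 [ 0.02140357 -0.00116347] lid~ 2.028528942477579 0.005109337372355879
```

The lid stands at about 2.02 rad. I'll back straight out and level the knife over the free bench.

```bash
python3 -m handwheel '[[[-0.003,-0.012,0,0,0,0],[-0.006,-0.025,0,0,0,0],[-0.009,-0.035,0,0,0,0],[-0.009,-0.035,0,0,0,0],[-0.009,-0.035,0,0,0,0],[-0.008,-0.036,0,0,0,0],[-0.007,-0.036,0,-6.0,1.6,0],[-0.007,-0.036,-0.01,-6.0,1.6,0],[0,-0.036,-0.01,-6.0,1.6,0],[0,-0.03,-0.01,-6.0,1.6,0],[0,-0.03,-0.01,-6.0,1.6,0],[0,-0.01,-0.01,-6.0,1.6,0],[0,0,-0.01,-6.0,1.6,0],[0,0,-0.01,-6.0,1.6,0],[0,0,0,0,0,0],[0,0,0,0,0,0]]]'; python3 - <<'E'
from h import *
diff([.53,-.13,.10],YB,0)
im,d=grab_frame("wrist"); s=state();C=cloud(camera_info("wrist"),d); L=(C-s["tool_pos"])@toolR().as_matrix()
q=L[(abs(L[...,1])<.015)&(L[...,2]<.03)&(L[...,2]>-.03)&(L[...,0]>.03)&(L[...,0]<.095)]; print(len(q),np.polyfit(q[:,0],q[:,2],1))
E
```

```text
time: 13.2
tool_pos: [0.5296, -0.1304, 0.1682]
tool_rot: [-0.004, 0.792, 0.61, 0.003]
contact_force: [-0.2, -0.3, -1.8]
gripper_width: 0.314
grasp_force: 59.7
shift mm [  0.4   0.4 -68.2] turn [-0.53 -0.04 -0.11] n 0.5 j [-0.38 -0.09  1.86  0.01  1.37 -0.13] F [-0.2 -0.3 -1.8]
10325 [ 0.00264676 -0.00899184]
```

```bash
python3 -m handwheel '[[[0,0,-0.035,-0.5,0,0],[0,0,-0.035,0,0,0],[0,0,-0.035,0,0,0],[0,0,-0.03,0,0,0],[0,0,-0.017,0,0,0],[0,0,-0.006,0,0,0],[0,0,-0.002,0,0,0],[0,0,0,0,0,0],[0,0,0,0,0,0]]]'; python3 -m handwheel '[[[0,0,-0.001,0,0,0],[0,0,-0.001,0,0,0],[0,0,0,0,0,0],[0,0,0,0,0,0]]]'
```

```text
time: 14.0
tool_pos: [0.5319, -0.1323, 0.0112]
tool_rot: [0.003, 0.793, 0.609, 0.001]
contact_force: [-0.6, 0.8, -1.2]
gripper_width: 0.31
grasp_force: 59.7
time: 14.33
tool_pos: [0.5307, -0.1312, 0.0077]
tool_rot: [0.002, 0.793, 0.61, -0.0]
contact_force: [-0.5, 0.6, -2.8]
gripper_width: 0.313
grasp_force: 59.7
```

```bash
python3 -m handwheel '[[[0,0,-0.001,0,0,0],[0,0,-0.001,0,0,0],[0,0,-0.001,0,0,0],[0,0,-0.0005,0,0,0],[0,0,0,0,0,0],[0,0,0,0,0,0],[0,0,0,0,0,0]]]'
```

```text
time: 14.92
tool_pos: [0.5304, -0.1312, 0.0041]
tool_rot: [0.001, 0.793, 0.61, -0.0]
contact_force: [-3.2, 1.5, 4.7]
gripper_width: 0.316
grasp_force: 60.5
```

The knife is on the bench (Fz rose to 4.7 N). I'll open the gripper and rise.

```bash
python3 -m handwheel '[[[0,0,0,0,0,0],[0,0,0,0,0,0],[0,0,0,0,0,0],[0,0,0,0,0,0],[0,0,0.005,0,0,0],[0,0,0.015,0,0,0],[0,0,0.03,0,0,0],[0,0,0.035,0,0,0],[0,0,0.035,0,0,0],[0,0,0.035,0,0,0],[0,0,0,0,0,0],[0,0,0,0,0,0],[0,0,0,0,0,0]]]' 0.6; python3 - <<'E'
from h import *
im,d=grab_frame("side");cv2.imwrite("pics/s4.png",im);C=cloud(camera_info("side"),d);P=C.reshape(-1,3)-NOTCH;X=P@XB-.15;Y=P@YBv;Z=P[:,2]+.1212-.2
f=(abs(Y)<.11)&(Z>.03)&(Z<.17)&(X>-.05)&(X<.08); k=np.polyfit(Z[f],X[f],1); print(f.sum(),k,"lid~",np.radians(115)+np.arctan(k[0]),np.std(np.polyval(k,Z[f])-X[f]))
im,d=grab_frame("wrist");C=cloud(camera_info("wrist"),d);L=C-state()["tool_pos"]
kx=XB;a=L@kx;b=L@YBv
for t in(-.05,-.02,0,.05,.07,.09): q=C[(abs(a-t)<.004)&(abs(b)<.01)&(C[...,2]<.05)];print(t,len(q),np.round(np.median(q[:,2]),4) if len(q) else 0)
E
```

```text
time: 16.0
tool_pos: [0.5302, -0.1311, 0.1584]
tool_rot: [0.001, 0.793, 0.61, -0.0]
contact_force: [0.4, 0.7, -1.5]
gripper_width: 0.6
grasp_force: 0.0
981 [ 0.0239199  -0.00103281] lid~ 2.031043976792202 0.004270983396643994
-0.05 145 0.0234
-0.02 157 0.0235
0 169 0.0233
0.05 167 0.0124
0.07 186 0.0127
0.09 211 0.0124
```

View pics/s4.png

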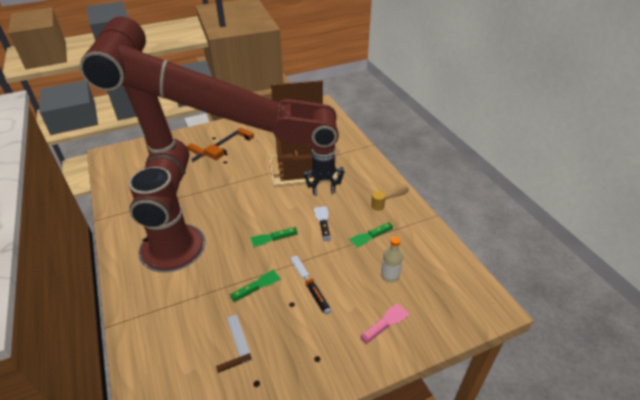

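The picture shows the lid upright at (298,100), the knife flat at (323,222), and the chisel (312,285), mallet (380,200) and glue (393,262) all standing where they were. The robot is clear.

```bash
python3 -c "
from plant import *
print(job_done())"
```

```text
the job is handed in; nothing more can be done
None
```

The job is handed in: I levered the lid up with the knife, swung it open to about 2.03 rad and laid the knife flat on the bench; the chisel, mallet and glue bottle were not touched, and no pass/fail verdict came back.

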